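# Set the study desk for a video call

### The arm

A 7-joint arm with a two-finger parallel gripper is mounted at the origin on the work surface. World frame = base frame: x ahead of the robot, y to its left, z up, the work surface at z = 0. Lengths are in m, angles in rad, forces in N, time in s.
With the tool pointing down it reaches from about 0.4 to 0.875 m from the base axis. Payload 19.3 kg.
Tool frame: the origin (TCP) lies at the very end of the fingers, on their centre line; the grasp point (between the pads) lies 19 mm behind it; z points along the fingers, y is the line along which they close (so a half turn about z gives the same grasp; the last joint's range is limited). The gripper opens to 85 mm and grips with 20 to 120 N. Pads are 22 mm wide; open, the fingers measure 114 mm over their backs; the gripper's body (76 mm by 85 mm) begins 54 mm behind the grasp point. The pads swing forward as they close: fully open they stand 13 mm farther back than shut.
Start: joints at [-0.07, 0.521, -0.036, 1.599, 0.021, 1.021, -0.113], TCP at [0.625, -0, 0.231] pointing down, gripper open.
Joint ranges: [-2.91, 2.91], [-0.3, 2.13], [-1.5, 1.42], [0.17, 2.43], [-1.26, 4.41], [0.16, 1.93], [-2.52, 2.52]. Speed limits (rad/s): [1.89, 1.89, 2.39, 2.39, 3.01, 3.01, 3.01].

### API

Orientations are given as [roll, pitch, yaw] about the fixed x, y, z axes, in that order (R = Rz(yaw) Ry(pitch) Rx(roll)).
In Python, from workcell import monitor, optics, workorder gives the robot as it stands.
- The arm moves only by the tool apply_moves, never from a script. Its arguments are lists of equal length, an entry for each row: "linear": the shift along the tool's x, y, z each as a share of 0.1 m, from -1 to 1, a list of three; "delta_rot": the turn, a rotation vector about the tool's x, y, z each as a share of 120 degrees, from -1 to 1, a list of three. A call has exactly 5 rows; each row is the pose to reach, as a shift and turn from the pose commanded when the call began, along the tool's axes at that moment; what a row does not reach only later rows make up. A row lasts 1/12 s, in which the tool goes at most 41.7 mm and 7.16 degrees, less where a joint would pass 70% of its speed; a pose out of reach is approached as far as the arm can. A call with a number of a shift or a turn outside -1 to 1 is refused whole. A call with a gripper value outside its range is refused whole. "gripper" is the opening, from -1 (shut) to 1 (fully open), set as the call begins (left out, the last holds). The fingers move at their own pace and stop on an object; "force" is the grip in N (left out, the last holds). Time passes only in rows, so rows that repeat a pose let the fingers close, or fill a call up. It gives the time, the measured TCP pose, the force, the opening and the grip force at its end, in the units of the state.
- monitor.observe(): the state, without advancing time (a new reading comes with each control period).
- optics.grab_frame(name): name is "scene" or "side" or "wrist"; returns (picture, depth): 400x640x3 uint8, red, green, blue; 400x640 float32, m along the optical axis (not along the pixel's ray), 0 where there is no reading.
- optics.camera_info(name): a dict with "fx", "fy", "cx", "cy" (pixels), "D" ([k1, k2, p1, p2, k3] as OpenCV has them; the pictures are not rectified), "rvec" (rotation vector, rad) and "tvec" (3), from world to camera coordinates, as OpenCV has them; the wrist camera has in their place "T_tool_cam" (4x4, takes a point from camera to tool coordinates, whose origin is the TCP and whose axes are the flange's). Camera axes: x right, y down, z forward; pixel columns grow to the right and rows downward; lengths in m; the calibration is good to about 2 mm. A picture is of the moment at which its call begins: read the wrist's pose just before it. camera_info takes no time and is no camera call.
- workorder.job_done(): hands the job in; it is judged then, once.
The state is a dict: "clock": time; "qpos": joint angles; "qd": joint speeds; "joint_efforts": joint torques, N m; "position": TCP position; "tool_rot": TCP orientation; "force": force on the tool from outside, world axes, zero at the start; "moment": the same for the moment, N m; "grip_width": finger opening in m; "finger_force": force on a finger pad.
Only numpy, scipy, OpenCV 4.12 (cv2) and the standard library are available. Lean on these libraries where they do the work, as an engineer would, in place of code of your own. Each camera call takes 0.05 s, during which the arm holds its last target. There are 200 camera calls.

### The job

Get the desk ready for a video call by pressing three of its wireless keys down, lightly and in this order: first the key with the large round disc (the lamp), then the one with the square cap (the camera), then the one with the long bar (the microphone). Each key stays down once pressed. Do not press the small round stud, which hangs up, do not lift or shove any of the keys' cases, and leave the other things on the desk as they stand.

Things in the scene. Friction and masses are not known exactly. Their poses are not given: they have to be found in the camera images.
- case_disc: Loose wireless desk key: a walnut case 64 x 64 mm and 30 mm high with a black top face, 0.4 to 0.65 kg, standing on the desk, with one aluminium key cap in the middle of its top; the cap is a flat round disc 46 mm in diameter, much the largest round cap. Origin at the centre of the underside, z up.
- top_disc (a point): Centre of the top face of the aluminium cap of case_disc: 50 mm above the desk while the key is up, 42 mm when left fully down; it moves with the cap. The cap rides on the key on a rubber cushion (2 N per mm, springs back): pressed, the cap yields 1.5 mm, then the key sinks 8 mm, then the cushion gives up to 6.5 mm more before it is hard.
- key_disc (a joint): How far the key under the cap of case_disc is pressed straight down: 0 = up (top of the cap 20 mm above the case), 0.008 m = fully down. It resists with about 3 N of friction and stays where it is left. Pressing the cap 10 to 13 mm below where it stood, or until 5 to 8 N is felt, puts the key fully down.
- case_square: Loose wireless desk key: a walnut case 64 x 64 mm and 30 mm high with a black top face, 0.4 to 0.65 kg, standing on the desk, with one aluminium key cap in the middle of its top; the cap is a square 38 x 38 mm. Origin at the centre of the underside, z up.
- top_square (a point): Centre of the top face of the aluminium cap of case_square: 50 mm above the desk while the key is up, 42 mm when left fully down; it moves with the cap. The cap rides on the key on a rubber cushion (2 N per mm, springs back): pressed, the cap yields 1.5 mm, then the key sinks 8 mm, then the cushion gives up to 6.5 mm more before it is hard.
- key_square (a joint): How far the key under the cap of case_square is pressed straight down: 0 = up (top of the cap 20 mm above the case), 0.008 m = fully down. It resists with about 3 N of friction and stays where it is left. Pressing the cap 10 to 13 mm below where it stood, or until 5 to 8 N is felt, puts the key fully down.
- case_bar: Loose wireless desk key: a walnut case 64 x 64 mm and 30 mm high with a black top face, 0.4 to 0.65 kg, standing on the desk, with one aluminium key cap in the middle of its top; the cap is a long narrow bar 18 x 56 mm (56 mm along the y axis of the case). Origin at the centre of the underside, z up.
- top_bar (a point): Centre of the top face of the aluminium cap of case_bar: 50 mm above the desk while the key is up, 42 mm when left fully down; it moves with the cap. The cap rides on the key on a rubber cushion (2 N per mm, springs back): pressed, the cap yields 1.5 mm, then the key sinks 8 mm, then the cushion gives up to 6.5 mm more before it is hard.
- key_bar (a joint): How far the key under the cap of case_bar is pressed straight down: 0 = up (top of the cap 20 mm above the case), 0.008 m = fully down. It resists with about 3 N of friction and stays where it is left. Pressing the cap 10 to 13 mm below where it stood, or until 5 to 8 N is felt, puts the key fully down.
- case_stud: Loose wireless desk key: a walnut case 64 x 64 mm and 30 mm high with a black top face, 0.4 to 0.65 kg, standing on the desk, with one aluminium key cap in the middle of its top; the cap is a small round stud 18 mm in diameter. Origin at the centre of the underside, z up. This key is to be left alone.
- top_stud (a point): Centre of the top face of the aluminium cap of case_stud: 50 mm above the desk while the key is up, 42 mm when left fully down; it moves with the cap. The cap rides on the key on a rubber cushion (2 N per mm, springs back): pressed, the cap yields 1.5 mm, then the key sinks 8 mm, then the cushion gives up to 6.5 mm more before it is hard.
- key_stud (a joint): How far the key under the cap of case_stud is pressed straight down: 0 = up (top of the cap 20 mm above the case), 0.008 m = fully down. It resists with about 3 N of friction and stays where it is left. Pressing the cap 10 to 13 mm below where it stood, or until 5 to 8 N is felt, puts the key fully down.
- mug: White mug 80 mm across, 90 mm high, loose, handle to its +y; origin at the centre of its underside. Leave alone.
- paperweight: Brass dome paperweight 64 mm across, 33 mm high, loose; origin at the centre of its underside. Leave alone.
- statuette: Dark bronze statuette 72 mm across its foot, 130 mm high, loose; origin at the centre of its underside. Leave alone.
- stapler: Black stapler 130 mm long (its x axis), 34 mm wide, 49 mm high, loose; origin at the centre of its underside. Leave alone.
Mind the look-alikes: they are no part of the job. What is shaped like the case_square but turquoise is not meant.

How it is judged:
On the way, in this order (a step that is already met when the one before it is completed fails the run):
1. the large disc key is pressed down (at least 5 of its 8 mm) (value of joint key_disc above 0.005 m), for 0.1 s.
2. the square key is pressed down (at least 5 of its 8 mm) (value of joint key_square above 0.005 m), for 0.1 s.
3. the long bar key is pressed down (at least 5 of its 8 mm) (value of joint key_bar above 0.005 m), for 0.1 s.
At the end, for the whole second after the job is handed in: The disc, square and bar keys are all down by at least 5 of their 8 mm, the stud is up (less than 2 mm down), every case and every other thing on the desk stands upright (within 0.1 rad) within 20 mm of where it began, and the cases are at rest (value of joint each of key_disc, key_square, key_bar above 0.005 m and value of joint key_stud below 0.002 m and distance of each of case_disc, case_square, case_bar, case_stud, mug, paperweight, statuette, stapler from where it was at the start of the episode below 0.02 m and angle between each of case_disc, case_square, case_bar, case_stud, mug, paperweight, statuette, stapler's own z axis and vertical below 0.1 rad and linear speed of each of case_disc, case_square, case_bar, case_stud below 0.02 m/s); the robot touches nothing.
It fails at once if the small stud key is pressed (2 mm or more) (value of joint key_stud above 0.002 m).
It fails at once if a key's case is lifted (over 10 mm) or shoved (over 20 mm) (height (world z) of any of case_disc, case_square, case_bar, case_stud above 0.01 m or distance of any of case_disc, case_square, case_bar, case_stud from where it was at the start of the episode above 0.02 m).
It fails at once if a key or its case is pressed with more than 25 N (contact force between any of the fingers, the arm and case_disc above 25 N or contact force between any of the fingers, the arm and case_square above 25 N or contact force between any of the fingers, the arm and case_bar above 25 N or contact force between any of the fingers, the arm and case_stud above 25 N).
It fails at once if the mug, paperweight, statuette or stapler is moved more than 20 mm or tipped (distance of any of mug, paperweight, statuette, stapler from where it was at the start of the episode above 0.02 m or angle between any of mug, paperweight, statuette, stapler's own z axis and vertical above 0.3 rad).
It also fails if it takes over 48 s, if anything falls off the work surface, if the arm or the gripper's body presses on something with over 40 N, if the wrist force passes 120 N, or if a joint passes its speed limit or range.

## Working session

There is one attempt and no reset: what is moved stays moved. The work goes in short steps, Python scripts to look and compute and a tool call to move; the robot and the scene stay as the last step left them, time stands still between calls to the robot, and variables do not carry over. Pictures are saved under pics/ and viewed, at most 10 in all, crops included, and the job is handed in when it is done.

Besides the shell and the picture viewer there is one more tool, called by a JSON object that holds its "op" and its "data", one argument or row to a line. apply_moves: Moves the arm, as the interface text tells. Its arguments: {"type":"object","properties":{"linear":{"type":"array"},"delta_rot":{"type":"array"},"gripper":{"type":"number"},"force":{"type":"number"}},"required":["linear","delta_rot"]}

```bash
mkdir -p pics; cat > h.py <<'E'
import numpy as np, cv2
from workcell import monitor, optics, workorder
def world(name,d,uv,info=None):
    i=optics.camera_info(name); K=np.array([[i['fx'],0,i['cx']],[0,i['fy'],i['cy']],[0,0,1]])
    uv=np.array(uv,float).reshape(-1,1,2)
    n=cv2.undistortPoints(uv,K,np.array(i['D'],float)).reshape(-1,2)
    z=np.array([d[int(round(v)),int(round(u))] for u,v in uv.reshape(-1,2)])
    p=np.c_[n*z[:,None],z]
    R=cv2.Rodrigues(np.array(i['rvec'],float))[0]
    return (p-np.array(i['tvec']).ravel())@R
E
python3 - <<'E'
from h import *
s=monitor.observe(); print(s)
for n in ("scene","side"):
    p,d=optics.grab_frame(n); cv2.imwrite(f"pics/{n}1.png",p[:,:,::-1]); np.save(f"{n}1.npy",d); np.save(f"{n}1p.npy",p)
    i=optics.camera_info(n); R=cv2.Rodrigues(np.array(i['rvec'],float))[0]; print(n,-R.T@np.array(i['tvec']).ravel(),R[2])
E
```

```text
{'clock': 0.0, 'qpos': array([-0.07021198,  0.52199853, -0.03634494,  1.60000041,  0.02119498,
        1.02108947, -0.11277544]), 'qd': array([ 0.00131685, -0.00074872,  0.00113809,  0.00061406, -0.00077602,
       -0.0007711 , -0.0001249 ]), 'joint_efforts': array([-4.24098413e-03, -9.27110124e+01,  1.97758444e+00, -3.69928443e+01,
        1.76317629e-02,  8.19846697e-03, -6.58496788e-05]), 'position': array([ 6.24667643e-01, -1.73710289e-05,  2.30737897e-01]), 'tool_rot': array([-3.14048360e+00,  6.59628717e-05,  1.57083538e+00]), 'force': array([-0.33592448, -0.78180225, -0.2494048 ]), 'moment': array([-0.00551024,  0.00519863, -0.00314448]), 'finger_force': 0.0, 'grip_width': 0.08535481045833966}
scene [0.87676882 0.62418324 0.74208411] [-0.34528443 -0.63622408 -0.68992577]
side [ 0.24162119 -0.83188849  0.63016574] [ 0.28808222  0.79573652 -0.53274011]
```

View pics/scene1.png

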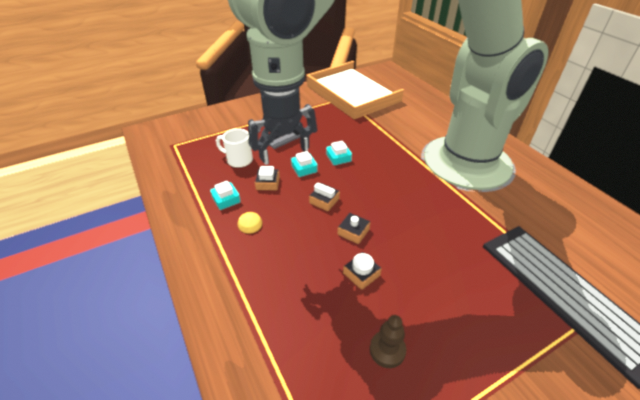

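View pics/side1.png

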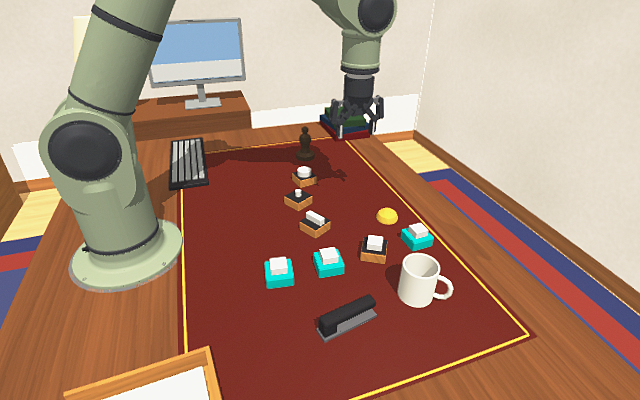

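The scene view shows the disc cap at (363,264), stud (354,221), bar (324,190) and walnut square (267,173). There are turquoise decoys at (225,190), (304,160) and (339,150). In the side view: disc (304,171), stud (298,192), bar (315,217), walnut square (375,242).

```bash
cat > loc.py <<'E'
from h import *
seeds={'scene':dict(disc=(363,264),stud=(354,221),bar=(324,190),square=(267,173),tq1=(225,188),tq2=(304,159),tq3=(339,148)),
'side':dict(disc=(304,171),stud=(298,192),bar=(315,217),square=(375,242),tq1=(418,230),tq2=(328,256),tq3=(278,266))}
def loc(n,p,d,seeds):
    vv,uu=np.mgrid[0:400,0:640]
    for k,(u,v) in seeds.items():
        m=(abs(uu-u)<24)&(abs(vv-v)<24)&(d>0)
        uv=np.c_[uu[m],vv[m]]; w=world(n,d,uv); br=p[m].astype(int)
        c=world(n,d,[(u,v)])[0]
        near=np.hypot(*(w-c)[:,:2].T)<.045
        t=near&(w[:,2]>.043)&(w[:,2]<.058)&(br.min(1)>120)
        q=w[t]
        if len(q)<5: print(n,k,'few',c);continue
        r=cv2.minAreaRect(q[:,:2].astype(np.float32)*1000)
        print(n,k,len(q),'mean',q.mean(0).round(4),'rect',np.round(r[0],1),np.round(r[1],1),round(r[2]),'zmed',np.median(q[:,2]).round(4))
if __name__=="__main__":
    for n in seeds: loc(n,np.load(n+'1p.npy'),np.load(n+'1.npy'),seeds[n])
E
python3 loc.py; python3 -c "
from h import *
for n,P in (('scene',[(250,220),(238,135),(390,345)]),('side',[(387,214),(420,270),(345,310),(304,145)])): print(n,world(n,np.load(n+'1.npy'),P).round(3))"
```

```text
scene disc 284 mean [0.537  0.2079 0.0498] rect [536.3 206.6] [44.6 45.7] 4 zmed 0.0501
scene stud few [0.87676882 0.62418324 0.74208411]
scene bar 122 mean [ 0.4915 -0.0542  0.0494] rect [490.1 -55.8] [20.3 55.9] 28 zmed 0.0499
scene square 134 mean [ 0.6024 -0.2014  0.0496] rect [ 602.3 -203.9] [38.6 39.6] 62 zmed 0.05
scene tq1 153 mean [ 0.735  -0.1921  0.0496] rect [ 734.1 -194.1] [38.3 38.8] 5 zmed 0.0501
scene tq2 121 mean [ 0.476  -0.2099  0.0497] rect [ 474.7 -213.3] [41.8 37.6] 86 zmed 0.0501
scene tq3 109 mean [ 0.3536 -0.2078  0.0498] rect [ 351.4 -211.7] [42. 39.] 86 zmed 0.0502
side disc 92 mean [0.5338 0.1987 0.0494] rect [534.8 201.2] [42.6 43.5] 24 zmed 0.05
side stud 25 mean [0.4792 0.0772 0.0485] rect [478.9  78.8] [15.5 15.9] 23 zmed 0.0488
side bar 111 mean [ 0.4888 -0.0632  0.049 ] rect [490.7 -60.3] [21.5 55.4] 29 zmed 0.0497
side square 175 mean [ 0.5994 -0.2115  0.0496] rect [ 601.1 -208.3] [40.5 37.9] 60 zmed 0.05
side tq1 165 mean [ 0.7323 -0.2017  0.0491] rect [ 733.9 -199.1] [38.6 41.6] 7 zmed 0.0496
side tq2 198 mean [ 0.4731 -0.2204  0.0498] rect [ 473.7 -217.7] [39.4 37.9] 86 zmed 0.0503
side tq3 217 mean [ 0.3505 -0.2175  0.0496] rect [ 350.6 -215.1] [39.2 38.1] 81 zmed 0.05
scene [[ 0.71  -0.06   0.03 ]
 [ 0.618 -0.39   0.07 ]
 [ 0.607  0.402  0.067]]
side [[ 0.7   -0.089  0.027]
 [ 0.659 -0.332  0.042]
 [ 0.448 -0.39   0.05 ]
 [ 0.586  0.373  0.057]]
```

{"op": "apply_moves", "data": {
  "linear": [
    [0.2,-0.18,0],
    [0.4,-0.36,0],
    [0.6,-0.54,0],
    [0.8,-0.72,0],
    [1,-0.9,0]
  ],
  "delta_rot": [
    [0,0,0],
    [0,0,0],
    [0,0,0],
    [0,0,0],
    [0,0,0]
  ],
  "gripper": -1
}}

```text
clock: 0.52
position: [0.5338, 0.1007, 0.231]
tool_rot: [-3.141, 0.0, 1.571]
force: [0.7, 1.7, -0.1]
grip_width: 0.0256
finger_force: 0.0
```

{"op": "apply_moves", "data": {
  "linear": [
    [0.25,0,0.2],
    [0.5,0,0.4],
    [0.75,0,0.6],
    [1,0,0.8],
    [1,0,0.8]
  ],
  "delta_rot": [
    [0,0,0],
    [0,0,0],
    [0,0,0],
    [0,0,0],
    [0,0,0]
  ]
}}

```text
clock: 0.93
position: [0.5325, 0.2047, 0.1476]
tool_rot: [-3.137, -0.0, 1.576]
force: [-1.1, -0.5, -0.2]
grip_width: 0.0001
finger_force: 0.0
```

{"op": "apply_moves", "data": {
  "linear": [
    [0.03,0,0.25],
    [0.03,0,0.5],
    [0.03,0,0.7],
    [0.03,0,0.85],
    [0.03,0,0.9]
  ],
  "delta_rot": [
    [0,0,0],
    [0,0,0],
    [0,0,0],
    [0,0,0],
    [0,0,0]
  ]
}}

```text
clock: 1.35
position: [0.5338, 0.2024, 0.059]
tool_rot: [-3.139, 0.001, 1.571]
force: [-0.2, 0.0, 0.0]
grip_width: -0.0001
finger_force: 0.0
```

{"op": "apply_moves", "data": {
  "linear": [
    [0,0,0],
    [0,0,0],
    [0,0,0],
    [0,0,0],
    [0,0,0]
  ],
  "delta_rot": [
    [0,0,0],
    [0,0,0],
    [0,0,0],
    [0,0,0],
    [0,0,0]
  ]
}}

```text
clock: 1.77
position: [0.5354, 0.2031, 0.0621]
tool_rot: [3.141, -0.0, 1.571]
force: [-0.9, 0.4, 0.3]
grip_width: 0.0
finger_force: 0.0
```

```bash
python3 - <<'E'
from h import *
s=monitor.observe(); print(s['position'],s['force'])
for n in ("scene","side"):
    p,d=optics.grab_frame(n)
    c=(363,262) if n=="scene" else (304,165)
    q=p[c[1]-50:c[1]+50,c[0]-65:c[0]+65]; cv2.imwrite(f"pics/{n}2.png",cv2.resize(q,None,fx=4,fy=4)[:,:,::-1])
a=[cv2.imread(f"pics/{n}2.png") for n in("scene","side")]
cv2.imwrite("pics/both2.png",cv2.resize(np.hstack(a),(800,308)))
E
```

```text
[0.5353762  0.20310664 0.06209688] [-0.87789332  0.41500021  0.29727223]
```

View pics/both2.png

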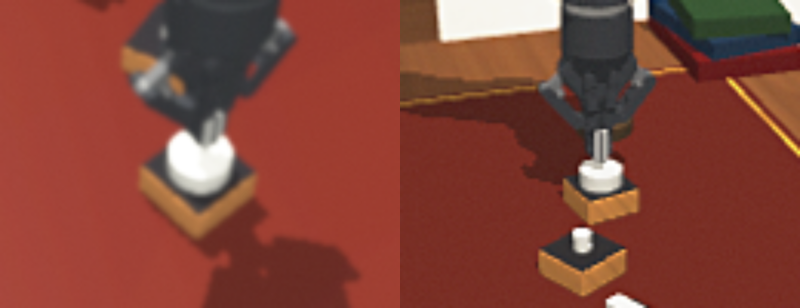

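The composite crop shows the closed fingertips above the middle of the disc cap, at about (210,140) on the left and (600,165) on the right. The stud key is clear.

{"op": "apply_moves", "data": {
  "linear": [
    [0,0,0.05],
    [0,0,0.1],
    [0,0,0.14],
    [0,0,0.17],
    [0,0,0.19]
  ],
  "delta_rot": [
    [0,0,0],
    [0,0,0],
    [0,0,0],
    [0,0,0],
    [0,0,0]
  ]
}}

```text
clock: 2.28
position: [0.5351, 0.203, 0.0418]
tool_rot: [-3.141, 0.0, 1.571]
force: [0.8, 0.2, 2.4]
grip_width: -0.0002
finger_force: 1.3
```

{"op": "apply_moves", "data": {
  "linear": [
    [0,0,0.01],
    [0,0,0.02],
    [0,0,0.03],
    [0,0,0.04],
    [0,0,0.04]
  ],
  "delta_rot": [
    [0,0,0],
    [0,0,0],
    [0,0,0],
    [0,0,0],
    [0,0,0]
  ]
}}

```text
clock: 2.7
position: [0.5351, 0.203, 0.0384]
tool_rot: [3.141, -0.0, 1.571]
force: [-0.9, -0.0, 7.7]
grip_width: 0.0
finger_force: 3.6
```

{"op": "apply_moves", "data": {
  "linear": [
    [0,0,-0.15],
    [0,0,-0.4],
    [0,0,-0.65],
    [0,0,-0.9],
    [0,0,-1]
  ],
  "delta_rot": [
    [0,0,0],
    [0,0,0],
    [0,0,0],
    [0,0,0],
    [0,0,0]
  ]
}}

```text
clock: 3.12
position: [0.5358, 0.2033, 0.1412]
tool_rot: [3.139, -0.001, 1.571]
force: [-0.7, 0.1, -0.1]
grip_width: 0.0002
finger_force: 0.0
```

```bash
python3 - <<'E'
from loc import *
s=monitor.observe(); print(s['position'],s['force'])
p,d=optics.grab_frame('side')
vv,uu=np.mgrid[155:190,285:325]; w=world('side',d,np.c_[uu.ravel(),vv.ravel()])
b=p[155:190,285:325].reshape(-1,3).min(1)
t=(b>120)&(abs(w[:,0]-.535)<.03)&(abs(w[:,1]-.204)<.03)&(w[:,2]>.03)&(w[:,2]<.06)
print(t.sum(),np.percentile(w[t,2],[50,75,95]).round(4))
E
```

```text
[0.53579308 0.20328235 0.1412327 ] [-0.65948614  0.11785796 -0.10027165]
106 [0.0414 0.0427 0.0441]
```

{"op": "apply_moves", "data": {
  "linear": [
    [-0.25,0.05,0],
    [-0.5,0.1,0],
    [-0.75,0.14,0],
    [-1,0.17,0],
    [-1,0.17,0]
  ],
  "delta_rot": [
    [0,0,0],
    [0,0,0],
    [0,0,0],
    [0,0,0],
    [0,0,0]
  ]
}}

```text
clock: 3.58
position: [0.5521, 0.0974, 0.1375]
tool_rot: [-3.141, 0.003, 1.565]
force: [0.6, -0.1, -0.5]
grip_width: 0.0001
finger_force: 0.0
```

{"op": "apply_moves", "data": {
  "linear": [
    [-0.25,0.05,0],
    [-0.5,0.1,0],
    [-0.75,0.14,0],
    [-1,0.17,0],
    [-1,0.17,0]
  ],
  "delta_rot": [
    [0,0,0],
    [0,0,0],
    [0,0,0],
    [0,0,0],
    [0,0,0]
  ]
}}

```text
clock: 4.0
position: [0.5689, -0.0025, 0.1375]
tool_rot: [-3.141, 0.002, 1.565]
force: [0.1, -1.7, -0.7]
grip_width: -0.0001
finger_force: 0.0
```

{"op": "apply_moves", "data": {
  "linear": [
    [-0.25,0.05,0],
    [-0.5,0.1,0],
    [-0.75,0.14,0],
    [-1,0.17,0],
    [-1,0.17,0]
  ],
  "delta_rot": [
    [0,0,0],
    [0,0,0],
    [0,0,0],
    [0,0,0],
    [0,0,0]
  ]
}}

```text
clock: 4.42
position: [0.5856, -0.1024, 0.1375]
tool_rot: [-3.141, 0.002, 1.565]
force: [-0.3, -0.0, -0.5]
grip_width: 0.0002
finger_force: 0.0
```

{"op": "apply_moves", "data": {
  "linear": [
    [-0.25,0.05,0],
    [-0.5,0.1,0],
    [-0.75,0.14,0],
    [-1,0.16,0],
    [-1,0.16,0]
  ],
  "delta_rot": [
    [0,0,0],
    [0,0,0],
    [0,0,0],
    [0,0,0],
    [0,0,0]
  ]
}}

```text
clock: 4.83
position: [0.6012, -0.2023, 0.1374]
tool_rot: [-3.14, 0.002, 1.566]
force: [-0.3, -0.5, -0.7]
grip_width: -0.0
finger_force: 0.0
```

{"op": "apply_moves", "data": {
  "linear": [
    [-0.09,0,0],
    [-0.09,0,0.2],
    [-0.09,0,0.4],
    [-0.09,0,0.6],
    [-0.09,0,0.76]
  ],
  "delta_rot": [
    [0,0,0],
    [0,0,0],
    [0,0,0],
    [0,0,0],
    [0,0,0]
  ]
}}

```text
clock: 5.25
position: [0.6015, -0.205, 0.0605]
tool_rot: [-3.14, -0.001, 1.572]
force: [-0.6, -0.9, 0.7]
grip_width: 0.0004
finger_force: 0.0
```

{"op": "apply_moves", "data": {
  "linear": [
    [0,0,0],
    [0,0,0],
    [0,0,0],
    [0,0,0],
    [0,0,0]
  ],
  "delta_rot": [
    [0,0,0],
    [0,0,0],
    [0,0,0],
    [0,0,0],
    [0,0,0]
  ]
}}

```text
clock: 5.67
position: [0.6025, -0.2061, 0.0634]
tool_rot: [3.14, 0.0, 1.571]
force: [-0.2, -0.1, -0.4]
grip_width: 0.0001
finger_force: 0.0
```

Commanded z is about 0.0625, so I press 24 mm.

{"op": "apply_moves", "data": {
  "linear": [
    [0,0,0.05],
    [0,0,0.1],
    [0,0,0.15],
    [0,0,0.18],
    [0,0,0.2]
  ],
  "delta_rot": [
    [0,0,0],
    [0,0,0],
    [0,0,0],
    [0,0,0],
    [0,0,0]
  ]
}}

```text
clock: 6.08
position: [0.6021, -0.2061, 0.0418]
tool_rot: [-3.142, -0.0, 1.571]
force: [1.4, -0.2, 3.8]
grip_width: -0.0002
finger_force: 1.3
```

{"op": "apply_moves", "data": {
  "linear": [
    [0,0,0.01],
    [0,0,0.02],
    [0,0,0.03],
    [0,0,0.04],
    [0,0,0.04]
  ],
  "delta_rot": [
    [0,0,0],
    [0,0,0],
    [0,0,0],
    [0,0,0],
    [0,0,0]
  ]
}}

```text
clock: 6.5
position: [0.6021, -0.2061, 0.0384]
tool_rot: [3.141, 0.0, 1.571]
force: [-0.7, 0.5, 6.9]
grip_width: 0.0
finger_force: 3.5
```

{"op": "apply_moves", "data": {
  "linear": [
    [0,0,-0.15],
    [0,0,-0.4],
    [0,0,-0.65],
    [0,0,-0.9],
    [0,0,-1]
  ],
  "delta_rot": [
    [0,0,0],
    [0,0,0],
    [0,0,0],
    [0,0,0],
    [0,0,0]
  ]
}}

```text
clock: 6.92
position: [0.6028, -0.2063, 0.1414]
tool_rot: [3.139, 0.001, 1.571]
force: [-0.4, 0.5, 0.1]
grip_width: 0.0001
finger_force: 0.0
```

{"op": "apply_moves", "data": {
  "linear": [
    [0.25,-0.2,0],
    [0.5,-0.4,0],
    [0.75,-0.6,0],
    [1,-0.8,0],
    [1,-0.8,0]
  ],
  "delta_rot": [
    [0,0,0],
    [0,0,0],
    [0,0,0],
    [0,0,0],
    [0,0,0]
  ]
}}

```text
clock: 7.33
position: [0.5186, -0.1015, 0.138]
tool_rot: [-3.139, -0.002, 1.575]
force: [1.8, -0.4, 0.5]
grip_width: -0.0001
finger_force: 0.0
```

{"op": "apply_moves", "data": {
  "linear": [
    [0.25,-0.15,0],
    [0.48,-0.32,0],
    [0.48,-0.32,0.25],
    [0.48,-0.32,0.5],
    [0.48,-0.32,0.76]
  ],
  "delta_rot": [
    [0,0,0],
    [0,0,0],
    [0,0,0],
    [0,0,0],
    [0,0,0]
  ]
}}

```text
clock: 7.75
position: [0.49, -0.0577, 0.0617]
tool_rot: [3.141, -0.0, 1.572]
force: [1.9, -0.1, 0.0]
grip_width: -0.0
finger_force: 0.0
```

{"op": "apply_moves", "data": {
  "linear": [
    [0,0,0],
    [0,0,0],
    [0,0,0],
    [0,0,0],
    [0,0,0]
  ],
  "delta_rot": [
    [0,0,0],
    [0,0,0],
    [0,0,0],
    [0,0,0],
    [0,0,0]
  ]
}}

```text
clock: 8.17
position: [0.4907, -0.0581, 0.0635]
tool_rot: [3.14, 0.0, 1.571]
force: [-0.3, 0.4, 0.3]
grip_width: 0.0002
finger_force: 0.0
```

```bash
python3 - <<'E'
from h import *
a=[]
for n,c in (("scene",(320,190)),("side",(320,215))):
    p,d=optics.grab_frame(n)
    a.append(cv2.resize(p[c[1]-50:c[1]+50,c[0]-65:c[0]+65],None,fx=3,fy=3)[:,:,::-1])
cv2.imwrite("pics/both3.png",np.hstack(a))
p,d=optics.grab_frame('side')
vv,uu=np.mgrid[225:260,355:395]; w=world('side',d,np.c_[uu.ravel(),vv.ravel()])
b=p[225:260,355:395].reshape(-1,3).min(1)
t=(b>120)&(abs(w[:,0]-.602)<.03)&(abs(w[:,1]+.206)<.03)&(w[:,2]>.03)&(w[:,2]<.06)
print(t.sum(),np.percentile(w[t,2],[50,75,95]).round(4),monitor.observe()['position'])
E
```

```text
192 [0.0416 0.0424 0.0437] [ 0.49032142 -0.05810773  0.06295248]
```

View pics/both3.png

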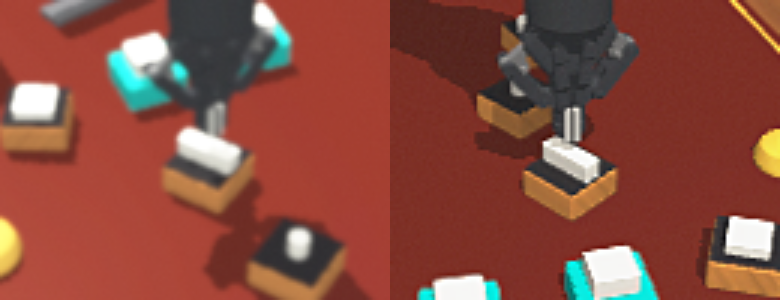

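The square is down. The fingertips stand over the middle of the bar, at (212,130) on the left and (572,140) on the right.

{"op": "apply_moves", "data": {
  "linear": [
    [0,0,0.05],
    [0,0,0.1],
    [0,0,0.15],
    [0,0,0.18],
    [0,0,0.2]
  ],
  "delta_rot": [
    [0,0,0],
    [0,0,0],
    [0,0,0],
    [0,0,0],
    [0,0,0]
  ]
}}

```text
clock: 8.73
position: [0.49, -0.058, 0.0417]
tool_rot: [-3.141, -0.0, 1.571]
force: [1.1, -0.7, 1.8]
grip_width: 0.0003
finger_force: 1.3
```

{"op": "apply_moves", "data": {
  "linear": [
    [0,0,0.01],
    [0,0,0.02],
    [0,0,0.03],
    [0,0,0.04],
    [0,0,0.04]
  ],
  "delta_rot": [
    [0,0,0],
    [0,0,0],
    [0,0,0],
    [0,0,0],
    [0,0,0]
  ]
}}

```text
clock: 9.15
position: [0.49, -0.058, 0.0384]
tool_rot: [3.141, 0.0, 1.571]
force: [0.1, 0.4, 6.7]
grip_width: -0.0001
finger_force: 3.6
```

{"op": "apply_moves", "data": {
  "linear": [
    [0,0,-0.15],
    [0,0,-0.4],
    [0,0,-0.65],
    [0,0,-0.9],
    [0,0,-1]
  ],
  "delta_rot": [
    [0,0,0],
    [0,0,0],
    [0,0,0],
    [0,0,0],
    [0,0,0]
  ]
}}

```text
clock: 9.57
position: [0.4907, -0.0581, 0.141]
tool_rot: [3.139, 0.0, 1.571]
force: [0.2, -0.4, 1.6]
grip_width: 0.0004
finger_force: 0.0
```

```bash
python3 - <<'E'
from h import *
p,d=optics.grab_frame('side'); cv2.imwrite("pics/side4.png",p[:,:,::-1])
for k,u,v,x,y in (('disc',304,171,.535,.204),('sq',375,242,.602,-.206),('bar',315,217,.49,-.058),('stud',298,192,.479,.078)):
    sl=(slice(v-18,v+18),slice(u-22,u+22)); vv,uu=np.mgrid[sl]
    w=world('side',d,np.c_[uu.ravel(),vv.ravel()]); b=p[sl].reshape(-1,3).min(1)
    t=(b>120)&(abs(w[:,0]-x)<.03)&(abs(w[:,1]-y)<.03)&(w[:,2]>.03)&(w[:,2]<.06)
    print(k,t.sum(),w[t].mean(0).round(4),np.percentile(w[t,2],[50,75,95]).round(4))
E
```

```text
disc 46 [0.5242 0.191  0.0389] [0.0405 0.0423 0.0441]
sq 193 [ 0.5989 -0.2127  0.0407] [0.0417 0.0427 0.0436]
bar 134 [ 0.4895 -0.0639  0.0395] [0.0411 0.0426 0.0438]
stud 42 [0.4794 0.0758 0.0439] [0.0458 0.0498 0.0512]
```

View pics/side4.png

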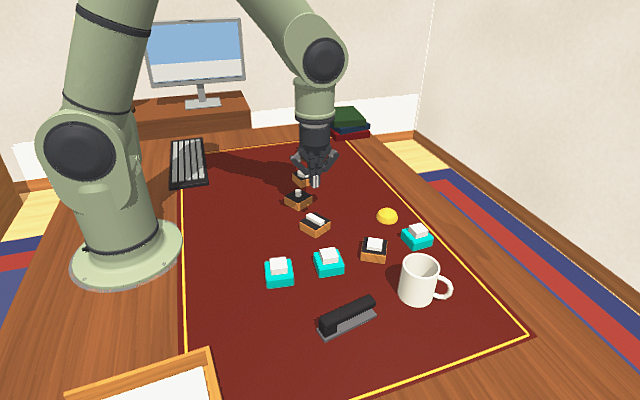

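The disc, square and bar (315,217) are all at 42 mm, the stud (298,192) is still at 50 mm, nothing has moved, and the arm is clear.

```bash
python3 -c "
from workcell import workorder
print(workorder.job_done())"
```

```text
the job is handed in; nothing more can be done
None
```

I pressed the disc, square and bar keys fully down in that order with about 7 to 8 N each, left the stud up and the other things where they stood, and handed the job in at about 10 s; no verdict was returned.

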